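Open the bonnet of a dust extractor past its safety catch

TASK

Open the bonnet of the grey bench dust extractor so that its filter can be changed: turn the T-handle latch on top clockwise as far as it goes, ease the bonnet up until the hidden safety catch stops it, then feel under its front lip for the catch's ear, push the ear gently to the extractor's left and, with it pushed aside, raise the bonnet until it stands at least 45 degrees open by itself. Do not heave on the bonnet while the catch still holds it, do not force the catch, and leave the other things on the bench where they are.

Things in the scene. Friction and masses are not known exactly. Their poses are not given: they have to be found in the camera images.
- extractor: grey sheet-steel dust extractor, fixed, 250 mm deep (x), 266 wide (y), 198 high to the bonnet's top. Origin: middle of its underside on the bench; x points from its front to its hinged rear, y to its left (the robot's left), z up. All x, y, z below are in this frame (m), bonnet shut. Housing front wall: at x = -0.099, 145 mm high; the bonnet overhangs it by 26 mm.
- bonnet (a joint): opening angle of the bonnet (rad): 0 shut, 1.15 fully open; its front rises. Spring-balanced friction hinge: it stays at any angle, and raising it at the lip takes 1 to 3 N. With the latch turned it lifts to about 0.11, where the safety catch stops it: the lip's edge is then 26 mm higher (z = 0.179).
- hinge_axis (a point): middle of the bonnet's hinge axis, at the rear top edge: x = 0.115, y = 0, z = 0.195; the axis runs along the extractor's y.
- bonnet_lip (a point): middle of the lower outer edge of the bonnet's front lip (3 mm sheet, 42 mm deep, 266 mm wide); shut at x = -0.125, z = 0.153. Moves with the bonnet. A finger slanting 35 to 45 degrees forward of straight down under this edge can lift the bonnet all the way.
- latch_grip (a point): middle of the T-handle's black bar on the bonnet's top, on its turning axis: x = -0.040, y = 0, z = 0.221. Bar 72 mm long, 15 thick, 18 high (z = 0.2125 to 0.2305), on a stem 20 mm across; the bonnet's top sheet is at z = 0.198, the plate under the stem (48 mm across) at 0.202. The point's axes do not turn with the handle.
- latch (a joint): turn of the T-handle (rad), clockwise seen from above: at 0 its bar lies along the extractor's y and the bonnet is locked; clear from 1.05; stop at 1.4. Light friction (0.1 N m); stays where it is left.
- safety_catch (a joint): turn of the hidden sprung catch (rad): 0 at rest, stop at 0.55. Its ear, pushed to the extractor's left (+y), yields from 2 N, about 6 N at the stop, more while the bonnet is pulled up against it. From 0.34 (10 mm at the ear) it frees the bonnet, which must be raised 15 mm more at the lip before the ear is let go; then it springs back to 0.
- front_rail (a point): point x = -0.112, y = 0, z = 0.1625, fixed: middle of the 72 mm long strip in which the catch's ear stands, behind the lip. The ear is an upright plate 5 mm thick (y), x = -0.120 to -0.104, z = 0.148 to 0.177, at any y within 36 mm of here: not seen from above, covered when shut; when ajar, reach under the lip with a fingertip slanting 35 to 45 degrees forward of straight down.
- sanding_block: cork sanding block, 59x101x32 mm; a bystander, origin under its middle
- try_square: try square, 100x137x19 mm, wooden stock and steel blade; a bystander, origin under its middle
- tape_measure: pocket tape measure standing on its base, 32x74x58 mm; a bystander, origin under its middle
- wax_tin: round wax tin, 78 mm across, 27 mm high; a bystander, origin under its middle
- screwdriver_red: screwdriver with a red handle, 27x192x28 mm; a bystander, origin under its middle
- tape_roll: roll of masking tape lying flat, 96 mm across, 24 mm high; a bystander, origin under its middle

How it is judged:
By the outcome, as a careful person would: the job done as asked, in the order asked, and still so for the second after the job is handed in, with the robot touching nothing.
It also fails if it takes over 72 s, if anything falls off the work surface, if the arm or the gripper's body presses on something with over 40 N, if the wrist force passes 120 N, or if a joint passes its speed limit or range.

ROBOT

A 7-joint arm with a two-finger parallel gripper is mounted at the origin on a cart in front of the work surface, level with it; the furniture and walls round the work are solid. World frame = base frame: x ahead of the robot, y to its left, z up, the work surface at z = 0. Lengths are in m, angles in rad, forces in N, time in s.
With the tool pointing down it reaches from about 0.4 to 0.85 m from the base axis. Payload 6.9 kg.
Tool frame: the origin (TCP) lies midway between the tips of the shut fingers; the grasp point (between the pads) lies behind it (grip_depth is the z of the grasp point in the tool frame, in m); z points along the fingers, y is the line along which they close (so a half turn about z gives the same grasp; the last joint's range is limited). The gripper opens to 85 mm and grips with 20 to 120 N. Pads are 22 mm wide; open, the fingers measure 114 mm over their backs; the gripper's body (76 mm by 85 mm) begins 54 mm behind the grasp point. The pads swing forward as they close: fully open they stand 13 mm farther back than shut.
Start: joints at [1.232, 0.507, -0.238, 1.5, 0.126, 1.149, -0.155], TCP at [0.269, -0.564, 0.231] pointing down, gripper open.
Joint ranges: [-3.08, 3.08], [-0.24, 2.05], [-1.43, 1.35], [0, 2.5], [-1.52, 4.66], [0.17, 1.96], [-2.89, 2.89]. Speed limits (rad/s): [2.39, 2.39, 3.14, 3.14, 3.14, 3.14, 3.14].

INTERFACE

Orientations are given as a unit quaternion [w, x, y, z].
In Python, from bench import sense, camera, hand_in, grip_depth gives the robot as it stands.
- The arm moves only by the shell command python3 -m pendant 'ROWS'. ROWS is JSON, a list that holds one entry, the list of rows, each a list of 5 numbers: the shift along the tool's x, y, z in mm, then the turn about the tool's z in degrees, then the finger opening in mm, from 0 to 85.4. In form: [[[tx, ty, tz, turn, grip], ...]]. A call has 1 to 5 rows; each row is the pose to reach, as a shift and turn from the pose commanded when the call began, along the tool's axes at that moment; what a row does not reach only later rows make up. A row lasts 1/10 s, in which the tool goes at most 50 mm and 8.59 degrees, less where a joint would pass 70% of its speed; a pose out of reach is approached as far as the arm can. A call with a gripper value outside its range is refused whole. The fingers move at their own pace and stop on an object; the grip force is fixed at half the most. Time passes only in rows, so rows that repeat a pose let the fingers close. It gives the time, the measured TCP pose, the force, the opening and the grip force at its end, in the units of the state.
- sense(): the state, without advancing time (a new reading comes with each control period).
- camera(name): name is "side" or "top" or "wrist"; returns a dict with "img" (480x640x3 uint8, blue, green, red), "mtx" (3x3 intrinsics, pixels), "R" (3x3) and "t" (3): a world point X has camera coordinates R X + t; the wrist camera has in their place "tool_from_camera" (4x4, takes a point from camera to tool coordinates, whose origin is the TCP and whose axes are the flange's). Camera axes: x right, y down, z forward; pixel columns grow to the right and rows downward; lengths in m; the calibration is good to about 2 mm. A picture is of the moment at which its call begins: read the wrist's pose just before it. There is no depth.
- hand_in(): hands the job in; it is judged then, once.
The state is a dict: "t": time; "joint_pos": joint angles; "joint_vel": joint speeds; "joint_torque": joint torques, N m; "eef_pos": TCP position; "tcp_rot": TCP orientation; "wrist_force": force on the tool from outside, world axes, zero at the start; "torque": the same for the moment, N m; "gripper_width": opening from 0.0 (shut) to 1.0 (fully open); "gripper_force": force on a finger pad.
Only numpy, scipy, OpenCV 4.12 (cv2) and the standard library are available. Lean on these libraries where they do the work, as an engineer would, in place of code of your own. Each camera call takes 0.05 s, during which the arm holds its last target. There are 200 camera calls.

## Working session

There is one attempt and no reset: what is moved stays moved. The work goes in short steps, Python scripts to look and compute and a shell command to move; the robot and the scene stay as the last step left them, time stands still between calls to the robot, and variables do not carry over. Pictures are saved under pics/ and viewed, at most 10 in all, crops included, and the job is handed in when it is done.

```bash
ls; mkdir -p pics
python3 - <<'E'
from bench import sense,camera,grip_depth
import cv2,numpy as np
np.set_printoptions(precision=4,suppress=True)
s=sense();print(s['t'],s['eef_pos'],s['tcp_rot'],grip_depth)
for n in("top","side"):
    c=camera(n);cv2.imwrite(f"pics/{n}0.png",c["img"]);print(n,c["mtx"],c["R"],c["t"])
print(camera("wrist")["tool_from_camera"])
E
```

```text
pics
0.0 [ 0.2686 -0.5638  0.2304] [-0.0009  0.9754  0.2206 -0.0002] -0.0187
top [[590.4039   0.     309.8965]
 [  0.     590.4039 238.65  ]
 [  0.       0.       1.    ]] [[ 0.0954 -0.9954  0.0039]
 [-0.9706 -0.0938 -0.2216]
 [ 0.2209  0.0174 -0.9751]] [-0.0522  0.5782  1.2843]
side [[552.903    0.     319.2448]
 [  0.     552.903  241.308 ]
 [  0.       0.       1.    ]] [[-0.8738 -0.4857 -0.0241]
 [-0.1978  0.4003 -0.8948]
 [ 0.4442 -0.7771 -0.4458]] [0.4723 0.2462 1.0677]
[[-0.0002 -0.9586 -0.2849  0.0729]
 [ 1.      0.     -0.0009  0.0001]
 [ 0.0009 -0.2849  0.9586 -0.1432]
 [ 0.      0.      0.      1.    ]]
```

View pics/top0.png

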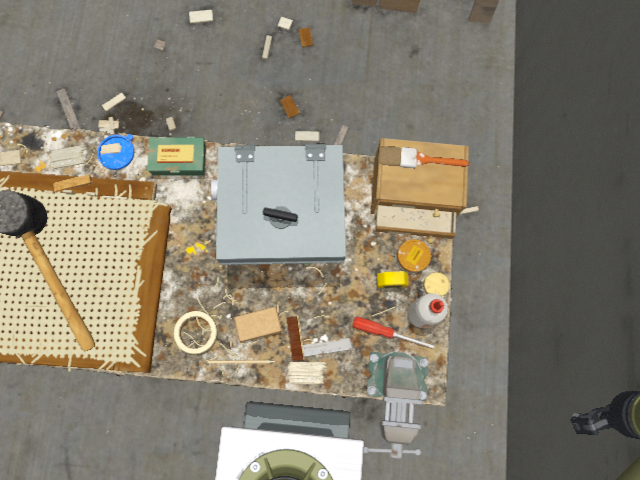

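View pics/side0.png

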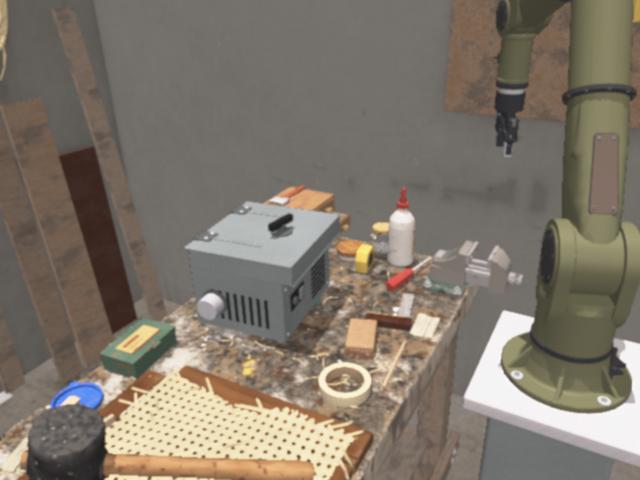

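Top view: extractor bonnet spans pixels about (217,147)–(345,262), with the latch bar at (281,215). The bystanders are in front of it and to its right. I'll enlarge the view to fit the pose.

Run:
```python
import cv2
i=cv2.imread("pics/top0.png")[130:275,205:360]
cv2.imwrite("pics/c1.png",cv2.resize(i,None,fx=4,fy=4,interpolation=cv2.INTER_CUBIC))
```

```text
(no output)
```

View pics/c1.png

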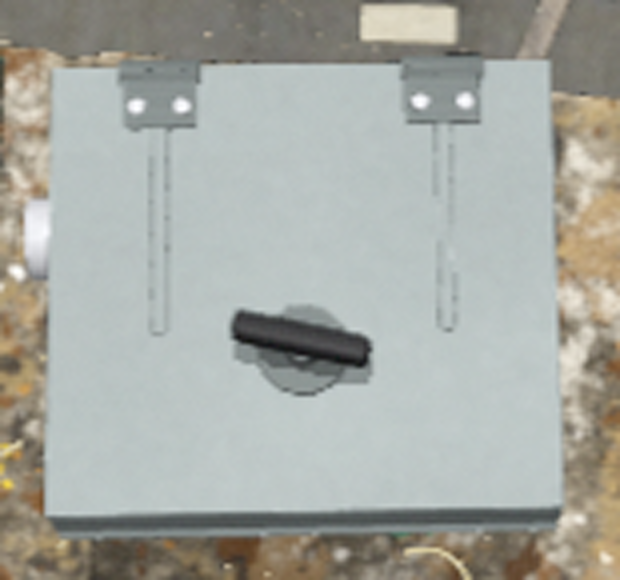

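```bash
cat > h.py <<'E'
import numpy as np
from scipy.spatial.transform import Rotation as Rn
from bench import sense,camera
np.set_printoptions(precision=4,suppress=True)
def proj(c,X):
    p=(np.atleast_2d(X)@c["R"].T+c["t"])@c["mtx"].T
    return p[:,:2]/p[:,2:]
def tool():
    s=sense();return np.array(s["eef_pos"]),Rn.from_quat(s["tcp_rot"],scalar_first=True),s
E
python3 - <<'E'
from h import *
from scipy.optimize import least_squares
c=camera("top")
X=np.array([[-.125,.133,.198],[-.125,-.133,.198],[-.125,.133,.153],[-.125,-.133,.153]])
U=np.array([[47,517],[561,505],[60,538],[557,526]])/4+[204.6,129.6]
f=lambda q:(proj(c,Rn.from_euler("z",q[2]).apply(X)+[q[0],q[1],0])-U).ravel()
r=least_squares(f,[.6,0,0]);print(r.x,r.fun)
E_=lambda P:Rn.from_euler("z",r.x[2]).apply(P)+[r.x[0],r.x[1],0]
for n,P in dict(grip=[-.04,0,.221],lip=[-.125,0,.153],hinge=[.115,0,.195],rear=[[.125,.133,.198],[.125,-.133,.198]],rail=[-.112,0,.1625]).items(): print(n,E_(P),(proj(c,E_(P))-[204.6,129.6])*4)
# bar ends at z .2305 
U2=np.array([[240,325],[366,350]])/4+[204.6,129.6]
for u in U2:
    d=c["R"].T@np.linalg.inv(c["mtx"])@[*u,1];o=-c["R"].T@c["t"];print(o+d*(.222-o[2])/d[2])
for n,u in dict(tape=(393,279),driver=(372,327),square=(295,340),cork=(258,324),bottle=(428,310)).items():
    d=c["R"].T@np.linalg.inv(c["mtx"])@[*u,1];print(n,o+d*(.03-o[2])/d[2])
E
```

```text
[0.6287 0.0713 0.1202] [-0.9058  0.6094  1.0834  0.5342 -0.9132 -0.6496  0.7344 -0.6246]
grip [0.589  0.0665 0.221 ] [[300.3094 340.4202]]
lip [0.5046 0.0563 0.153 ] [[308.3913 529.4456]]
hinge [0.7429 0.0851 0.195 ] [[298.6563  72.4938]]
rear [[ 0.7368  0.2184  0.198 ]
 [ 0.7687 -0.0457  0.198 ]] [[ 48.3905  58.1903]
 [547.4104  47.3324]]
rail [0.5175 0.0579 0.1625] [[307.2693 501.8067]]
[0.5938 0.0978 0.222 ]
[0.5869 0.0327 0.222 ]
tape [ 0.5118 -0.1963  0.03  ]
driver [ 0.3973 -0.1559  0.03  ]
square [0.3517 0.0151 0.03  ]
cork [0.3793 0.1024 0.03  ]
bottle [ 0.448  -0.2806  0.03  ]
```

```bash
python3 -m pendant --help 2>&1 | tail -15; python3 -m pendant '[[[10,-10,-50,0,85],[50,-40,-80,0,85],[90,-70,-80,-8,85],[130,-100,-80,-16,85],[170,-130,-80,-24,85]]]'
python3 - <<'E'
from h import *
p,R,s=tool();print(s['t'],p,R.as_matrix(),s['joint_pos'])
E
```

```text
invalid input: not JSON, or not a number
t: 0.7
eef_pos: [0.3631, -0.3794, 0.3117]
tcp_rot: [0.0, 0.907, 0.421, 0.0]
wrist_force: [0.3, 0.0, 0.7]
gripper_width: 0.995
gripper_force: 0.0
0.7 [ 0.3631 -0.3794  0.3117] [[ 0.6455  0.7638  0.0005]
 [ 0.7638 -0.6455 -0.0008]
 [-0.0003  0.0009 -1.    ]] [ 1.046   0.3029 -0.3958  1.6189  0.1221  1.2433 -0.0745]
```

```bash
python3 -m pendant '[[[48,-11,0,-8,85],[96,-22,0,-16,85],[145,-34,0,-24,85],[194,-45,0,-32,85],[242,-57,0,-34,85]]]' >/dev/null;  python3 - <<'E'
from h import *
p,R,s=tool();print(s['t'],p,R.as_matrix(),s['joint_pos'])
d=np.array([.59,.0655,.30])-p;print(R.inv().apply(d)*1000)
E
```

```text
1.2 [ 0.4768 -0.1586  0.3114] [[ 0.109   0.994   0.0003]
 [ 0.994  -0.109  -0.0003]
 [-0.0003  0.0003 -1.    ]] [ 0.7298  0.2884 -0.619   1.67    0.1758  1.2389 -0.0364]
[235.149   88.0828  11.357 ]
```

```bash
python3 -m pendant '[[[48,18,0,0,60],[96,36,3,0,60],[144,54,5,0,60],[192,72,5,0,60],[235,88,5,0,60]]]' >/dev/null; python3 -m pendant '[[[0,0,5,0,60],[0,0,25,0,60],[0,0,25,0,60]]]' >/dev/null;  python3 - <<'E'
from h import *
import cv2
p,R,s=tool();print(s['t'],p,R.as_matrix(),s['joint_pos'],s['wrist_force'])
d=np.array([.59,.0655,.21])-p;print(R.inv().apply(d)*1000)
cv2.imwrite("pics/w1.png",camera("wrist")["img"])
E
```

```text
2.0 [0.5887 0.0617 0.2788] [[ 0.1128  0.9936 -0.0045]
 [ 0.9936 -0.1128 -0.001 ]
 [-0.0015 -0.0044 -1.    ]] [ 0.2556  0.4723 -0.6474  1.5039  0.2909  1.268  -0.5404] [ 0.0841 -0.2528 -0.7457]
[ 3.9946  1.1781 68.7624]
```

View pics/w1.png

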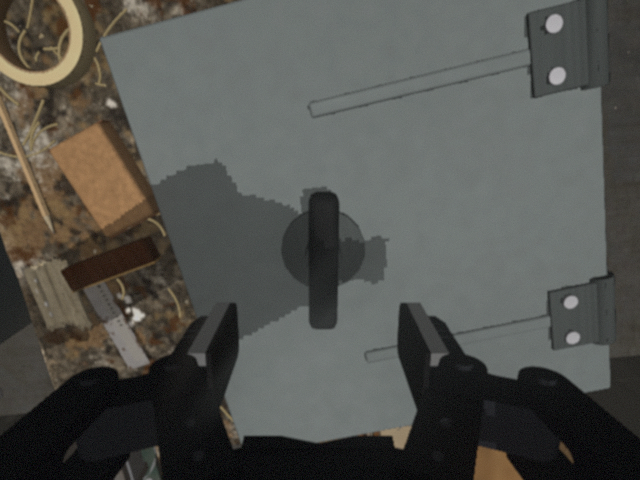

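Wrist view: the bar runs (323,195)–(323,328), perpendicular to the closing line and centred between the fingers. Now I'll check its position from this view.

Run:
```python
from h import *
p,R,s=tool();c=camera("wrist");T=c["tool_from_camera"]
for u in [(323,194),(323,328),(323,262)]:
    d=R.apply(T[:3,:3]@np.linalg.inv(c["mtx"])@[*u,1]);o=p+R.apply(T[:3,3]);X=o+d*(.2305-o[2])/d[2];print(X,R.inv().apply(X-p)*1000)
```

```text
[0.5964 0.1012 0.2305] [40.3383  2.8421 49.5892]
[0.5886 0.0305 0.2305] [-30.8038   3.0917  49.6696]
[0.5926 0.067  0.2305] [ 6.0041  2.9625 49.628 ]
```

```bash
python3 -m pendant '[[[5,2,30,0,60],[5,2,60,0,50],[5,2,68,0,50],[5,2,68,0,30]]]' >/dev/null; python3 -m pendant '[[[0,0,0,0,0],[0,0,0,0,0],[0,0,0,0,0],[0,0,0,0,0],[0,0,0,0,0]]]'; python3 -m pendant '[[[0,0,0,6,0],[0,0,0,12,0],[0,0,0,18,0]]]'
```

```text
t: 3.0
eef_pos: [0.592, 0.0671, 0.215]
tcp_rot: [0.0, 0.746, 0.666, -0.0]
wrist_force: [-5.4, -0.9, 4.7]
gripper_width: 0.167
gripper_force: 58.6
t: 3.3
eef_pos: [0.5926, 0.0669, 0.2151]
tcp_rot: [0.001, 0.842, 0.539, 0.001]
wrist_force: [-2.5, -0.6, 2.5]
gripper_width: 0.166
gripper_force: 58.6
```

```bash
python3 -m pendant '[[[0,0,0,8,0],[0,0,0,16,0],[0,0,0,24,0],[0,0,0,32,0],[0,0,0,40,0]]]'; python3 -m pendant '[[[0,0,0,4,0],[0,0,0,8,0],[0,0,0,8,0]]]'
python3 - <<'E'
from h import *
p,R,s=tool();print(s['torque'],np.degrees(np.arctan2(*R.as_matrix()[[1,0],0])),s['joint_pos'])
E
```

```text
t: 3.8
eef_pos: [0.5936, 0.0659, 0.2152]
tcp_rot: [0.001, 0.976, 0.217, 0.001]
wrist_force: [-0.7, -4.0, 1.9]
gripper_width: 0.164
gripper_force: 58.6
t: 4.1
eef_pos: [0.5937, 0.0657, 0.2151]
tcp_rot: [0.001, 0.989, 0.151, 0.002]
wrist_force: [-1.6, -5.2, 4.8]
gripper_width: 0.16
gripper_force: 59.0
[-1.1085  0.0267 -0.0059] 17.358670023192573 [ 0.0531  0.4818 -0.3226  1.6041  0.1699  1.0801 -1.5829]
```

```bash
python3 -m pendant '[[[0,0,0,3,0],[0,0,0,6,0],[0,0,0,6,0]]]' >/dev/null
python3 - <<'E'
from h import *
p,R,s=tool();print(s['torque'],s['wrist_force'],np.degrees(np.arctan2(*R.as_matrix()[[1,0],0])),s['joint_pos'][6])
E
```

```text
[-1.2716  0.0633  0.8772] [-0.228  -5.5384  6.033 ] 11.551824673378205 -1.6713900118129095
```

```bash
python3 -m pendant '[[[0,0,0,-5,0],[0,0,-2,-5,0],[0,0,-4,-5,0],[1,0,-6,-5,0],[1,0,-8,-5,0]]]'; python3 -m pendant '[[[1,0,-2,0,0],[1,0,-4,0,0],[1,0,-6,0,0],[1,0,-7,0,0],[1,0,-7,0,0]]]'
```

```text
t: 4.9
eef_pos: [0.5945, 0.0657, 0.2215]
tcp_rot: [0.001, 0.99, 0.143, 0.001]
wrist_force: [4.2, -5.1, -3.8]
gripper_width: 0.162
gripper_force: 59.1
t: 5.4
eef_pos: [0.5959, 0.0659, 0.2287]
tcp_rot: [0.001, 0.99, 0.143, 0.001]
wrist_force: [4.6, -5.7, -2.3]
gripper_width: 0.164
gripper_force: 60.6
```

```bash
python3 -m pendant '[[[0,0,-1,0,0],[0,0,-2,0,0],[0,0,-2,0,0]]]'; python3 -m pendant '[[[0,0,-1,0,0],[0,0,-1.5,0,0],[0,0,-1.5,0,0]]]'
python3 - <<'E'
from h import *
import cv2
i=camera("side")["img"];cv2.imwrite("pics/s2.png",cv2.resize(i[170:350,170:370],None,fx=3,fy=3,interpolation=cv2.INTER_CUBIC))
E
```

```text
t: 5.7
eef_pos: [0.5963, 0.066, 0.2306]
tcp_rot: [0.001, 0.99, 0.143, 0.002]
wrist_force: [6.3, -5.9, -3.8]
gripper_width: 0.161
gripper_force: 60.7
t: 6.0
eef_pos: [0.5966, 0.066, 0.232]
tcp_rot: [0.001, 0.99, 0.143, 0.002]
wrist_force: [8.3, -5.6, -5.8]
gripper_width: 0.166
gripper_force: 60.7
```

View pics/s2.png

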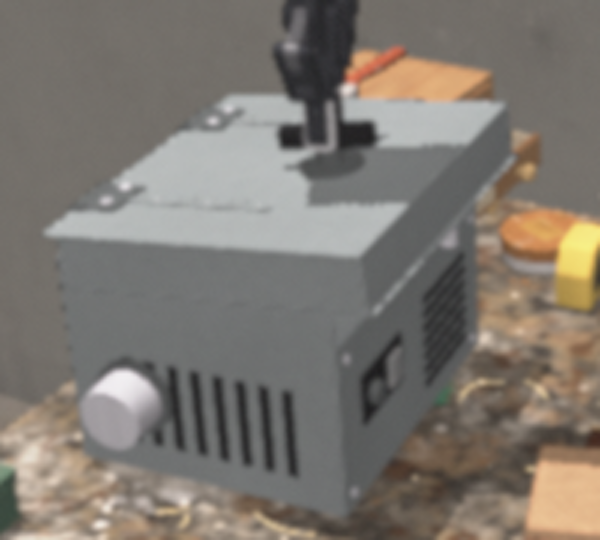

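The side view shows the bonnet ajar, with an even gap at the front lip around (400,300). Next I ease it up a hair more, release it and withdraw upward.

```bash
python3 -m pendant '[[[0,0,-1,0,0],[0,0,-1,0,0]]]';python3 -m pendant '[[[0,0,0,0,40],[0,0,0,0,40],[0,0,0,0,40]]]'; python3 -m pendant '[[[0,0,-30,0,40],[0,0,-80,0,40],[0,0,-130,0,0],[0,0,-130,0,0]]]'
python3 - <<'E'
from h import *
p,R,s=tool();print(p,R.as_matrix(),s['joint_pos'])
E
```

```text
t: 6.25
eef_pos: [0.5965, 0.066, 0.2322]
tcp_rot: [0.001, 0.99, 0.143, 0.001]
wrist_force: [8.6, -4.1, -11.0]
gripper_width: 0.157
gripper_force: 59.5
t: 6.55
eef_pos: [0.5944, 0.0684, 0.2333]
tcp_rot: [-0.001, 0.99, 0.144, 0.0]
wrist_force: [-0.2, 0.6, 0.1]
gripper_width: 0.468
gripper_force: 0.0
t: 6.95
eef_pos: [0.5964, 0.0691, 0.3707]
tcp_rot: [-0.001, 0.99, 0.144, 0.006]
wrist_force: [0.4, 0.4, -1.0]
gripper_width: 0.134
gripper_force: 0.0
[0.5964 0.0691 0.3707] [[ 0.9586  0.2845  0.0123]
 [ 0.2845 -0.9587  0.0028]
 [ 0.0125  0.0008 -0.9999]] [ 0.0499  0.3954 -0.3333  1.3143  0.1279  1.44   -1.5569]
```

```bash
python3 -m pendant '[[[0,0,-50,0,0],[0,0,-100,0,0],[0,0,-150,0,0],[0,0,-200,0,0],[0,0,-250,0,0]]]';  python3 - <<'E'
from h import *
p,R,s=tool();print(p,R.as_matrix(),s['joint_pos'])
E
python3 -m pendant '[[[0,0,-50,0,0],[0,0,-100,0,0],[0,0,-150,0,0],[0,0,-200,0,0],[0,0,-250,0,0]]]';  python3 - <<'E'
from h import *
p,R,s=tool();print(p,R.as_matrix(),s['joint_pos'])
E
```

```text
t: 7.45
eef_pos: [0.5892, 0.0659, 0.5629]
tcp_rot: [-0.001, 0.99, 0.144, 0.008]
wrist_force: [1.6, -0.7, -0.9]
gripper_width: 0.001
gripper_force: 0.0
[0.5892 0.0659 0.5629] [[ 0.9586  0.2843  0.0149]
 [ 0.2842 -0.9587  0.0037]
 [ 0.0153  0.0006 -0.9999]] [-0.2024  0.4223  0.1149  0.747  -0.0532  1.9591 -1.401 ]
t: 7.95
eef_pos: [0.5228, 0.0804, 0.6835]
tcp_rot: [0.013, 0.982, 0.144, 0.123]
wrist_force: [0.2, 1.9, 1.1]
gripper_width: 0.001
gripper_force: 0.0
[0.5228 0.0804 0.6835] [[ 0.928   0.2795  0.2462]
 [ 0.2862 -0.9581  0.0091]
 [ 0.2384  0.062  -0.9692]] [-0.6458  0.2795  0.8043  0.7181 -0.2568  1.9629 -1.2956]
```

```bash
python3 -m pendant '[[[0,0,10,0,0],[0,0,20,0,0],[0,0,20,0,0]]]';  python3 - <<'E'
from h import *
p,R,s=tool();print(p,R.as_matrix()[:,2],s['joint_pos'])
E
```

```text
t: 8.25
eef_pos: [0.527, 0.0821, 0.6633]
tcp_rot: [0.013, 0.982, 0.146, 0.122]
wrist_force: [-0.5, 0.8, 0.5]
gripper_width: -0.002
gripper_force: 0.0
[0.527  0.0821 0.6633] [ 0.2441  0.0105 -0.9697] [-0.6823  0.2613  0.7987  0.8059 -0.227   1.8932 -1.2998]
```

```bash
python3 -m pendant '[[[10,2,-40,0,0],[22,5,-80,0,0],[33,8,-120,0,0],[43,11,-160,0,0],[43,11,-160,0,0]]]';  python3 - <<'E'
from h import *
p,R,s=tool();print(p,R.as_matrix(),s['joint_pos'])
E
```

```text
t: 8.75
eef_pos: [0.5128, 0.0752, 0.7127]
tcp_rot: [0.015, 0.978, 0.143, 0.151]
wrist_force: [0.6, 0.3, 0.3]
gripper_width: 0.002
gripper_force: 0.0
[0.5128 0.0752 0.7127] [[ 0.9133  0.2751  0.3002]
 [ 0.2839 -0.9587  0.0149]
 [ 0.2919  0.0717 -0.9538]] [-0.4329  0.2135  0.3577  0.6714 -0.0658  1.9634 -1.4093]
```

```bash
python3 -m pendant '[[[60,17,-33,0,0],[121,35,-66,0,0],[181,52,-98,0,0],[241,70,-130,0,0],[241,70,-130,0,0]]]';  python3 - <<'E'
from h import *
p,R,s=tool();print(s['t'],p,R.as_matrix(),s['joint_pos'],s['joint_vel'])
E
```

```text
t: 9.25
eef_pos: [0.6033, 0.0703, 0.7089]
tcp_rot: [0.016, 0.974, 0.144, 0.176]
wrist_force: [-0.1, 1.3, -0.1]
gripper_width: -0.003
gripper_force: 0.0
9.25 [0.6033 0.0703 0.7089] [[ 0.8965  0.2744  0.3478]
 [ 0.2856 -0.9581  0.0198]
 [ 0.3386  0.0816 -0.9374]] [-0.2653  0.3629  0.2381  0.4663 -0.0906  1.9632 -1.3846] [ 0.1425  0.1702 -0.0895 -0.2043 -0.0298  0.0057  0.0263]
```

```bash
python3 -m pendant '[[[14,3,-47,0,0],[27,7,-94,0,0],[40,10,-140,0,0],[54,13,-188,0,0],[68,17,-235,0,0]]]';  python3 - <<'E'
from h import *
p,R,s=tool();print(s['t'],p,R.as_matrix()[:,2],s['joint_pos'])
E
python3 -m pendant '[[[15,3,-47,0,0],[30,7,-94,0,0],[45,10,-140,0,0],[60,13,-188,0,0],[75,17,-235,0,0]]]';  python3 - <<'E'
from h import *
p,R,s=tool();print(s['t'],p,R.as_matrix(),s['joint_pos'])
E
```

```text
t: 9.75
eef_pos: [0.5567, 0.0637, 0.7489]
tcp_rot: [0.016, 0.968, 0.143, 0.205]
wrist_force: [0.3, 0.2, 0.1]
gripper_width: -0.001
gripper_force: 0.0
9.75 [0.5567 0.0637 0.7489] [ 0.401   0.027  -0.9157] [-0.3085  0.2709  0.2765  0.5011 -0.0837  1.9634 -1.382 ]
t: 10.25
eef_pos: [0.518, 0.059, 0.7805]
tcp_rot: [0.018, 0.962, 0.143, 0.231]
wrist_force: [0.7, 0.0, -0.2]
gripper_width: -0.001
gripper_force: 0.0
10.25 [0.518  0.059  0.7805] [[ 0.8527  0.2665  0.4493]
 [ 0.2828 -0.9586  0.0319]
 [ 0.4393  0.0999 -0.8928]] [-0.3791  0.1988  0.3455  0.5213 -0.0798  1.9634 -1.3804]
```

```bash
for k in 1; do python3 -m pendant '[[[21,5,-45,0,0],[42,10,-90,0,0],[63,15,-135,0,0],[84,20,-180,0,0],[105,25,-225,0,0]]]'; python3 -m pendant '[[[23,5,-44,0,0],[46,10,-88,0,0],[69,15,-132,0,0],[92,20,-176,0,0],[115,25,-220,0,0]]]'; python3 -m pendant '[[[25,6,-43,0,0],[50,12,-86,0,0],[75,18,-129,0,0],[100,24,-172,0,0],[125,30,-215,0,0]]]';done | grep -E "eef|rot"
python3 - <<'E'
from h import *
p,R,s=tool();print(s['t'],p,R.as_matrix(),s['joint_pos'])
E
```

```text
eef_pos: [0.4964, 0.0546, 0.8073]
tcp_rot: [0.019, 0.956, 0.142, 0.258]
eef_pos: [0.477, 0.0517, 0.8328]
tcp_rot: [0.02, 0.948, 0.141, 0.284]
eef_pos: [0.4604, 0.0476, 0.8567]
tcp_rot: [0.022, 0.94, 0.14, 0.31]
11.75 [0.4604 0.0476 0.8567] [[ 0.7685  0.2496  0.5891]
 [ 0.2764 -0.9599  0.046 ]
 [ 0.577   0.1275 -0.8067]] [-0.5964  0.1006  0.5786  0.4594 -0.0849  1.9634 -1.3717]
```

```bash
python3 -m pendant '[[[27,6,-41,0,0],[54,12,-82,0,0],[81,18,-123,0,0],[108,24,-164,0,0],[135,30,-205,0,0]]]' >/dev/null
cat >> h.py <<'E'
EX=np.array([.631,.0708,0]);ER=Rn.from_euler("z",.1202)
def ex(P): return ER.apply(P)+EX
def rel():
    p,R,s=tool();print("t",s["t"],"ext",ER.inv().apply(p-EX),"zt",ER.inv().apply(R.as_matrix()[:,2]),"yt",ER.inv().apply(R.as_matrix()[:,1]),"F",ER.inv().apply(s["wrist_force"]))
def goto(P):
    p,R,s=tool();print("to",P,R.inv().apply(ex(P)-p)*1000)
E
python3 - <<'E'
from h import *
rel();goto([-.22,-.06,.40]);goto([-.168,-.06,.212]);print(sense()["joint_pos"])
E
```

```text
t 12.25 ext [-0.1863 -0.0035  0.8801] zt [ 0.6336 -0.026  -0.7732] yt [ 0.1259 -0.9826  0.1362] F [0.2632 0.0514 0.5019]
to [-0.22, -0.06, 0.4] [-333.4101  -14.0755  351.3215]
to [-0.168, -0.06, 0.212] [-410.1442  -33.1389  529.6371]
[-0.696   0.0819  0.6843  0.4254 -0.0884  1.9635 -1.3702]
```

```bash
python3 -m pendant '[[[-33,-1,35,6,0],[-67,-3,70,12,0],[-100,-4,105,12.5,0],[-133,-6,140,12.5,0],[-167,-7,176,12.5,0]]]'
python3 - <<'E'
from h import *
rel();goto([-.22,-.06,.40]);print(sense()["joint_pos"])
E
```

```text
t: 12.75
eef_pos: [0.4336, 0.0298, 0.7313]
tcp_rot: [-0.013, 0.942, 0.046, 0.331]
wrist_force: [-0.6, 1.1, 1.0]
gripper_width: -0.003
gripper_force: 0.0
t 12.75 ext [-0.2008 -0.017   0.7313] zt [ 0.6249 -0.0199 -0.7804] yt [-0.025  -0.9997  0.0055] F [-0.5004  1.1642  1.0042]
to [-0.22, -0.06, 0.4] [-221.4048   41.5967  247.4566]
[-0.733  -0.2338  0.3099  1.2206  0.2688  1.4901 -1.8115]
```

```bash
python3 -m pendant '[[[-26,8,41,0,0],[-52,16,82,0,0],[-78,25,122,0,0],[-104,30,160,0,0],[-130,36,190,0,0]]]'
python3 - <<'E'
from h import *
rel();goto([-.20,-.06,.40]);goto([-.168,-.06,.212]);print(sense()["joint_pos"])
E
```

```text
t: 13.25
eef_pos: [0.4608, 0.0092, 0.6204]
tcp_rot: [-0.014, 0.941, 0.041, 0.335]
wrist_force: [0.9, 1.1, -0.1]
gripper_width: -0.003
gripper_force: 0.0
t 13.25 ext [-0.1763 -0.0408  0.6204] zt [ 0.6307 -0.0219 -0.7757] yt [-0.0337 -0.9994  0.0007] F [ 1.0114  0.9848 -0.0627]
to [-0.2, -0.06, 0.4] [-156.9694   19.8512  156.4766]
to [-0.168, -0.06, 0.212] [-250.8069   18.6312  322.4918]
[ 0.0903 -0.2372 -0.0928  1.5613 -0.0782  1.1357 -1.4838]
```

```bash
python3 -m pendant '[[[-28,4,36,0,0],[-56,8,72,0,0],[-84,12,100,0,0],[-112,16,130,0,0],[-140,19,156,0,0]]]'
python3 - <<'E'
from h import *
rel();goto([-.18,-.06,.30]);goto([-.168,-.06,.212]);print(sense()["joint_pos"])
E
```

```text
t: 13.75
eef_pos: [0.4505, -0.0119, 0.407]
tcp_rot: [-0.014, 0.943, 0.04, 0.331]
wrist_force: [0.0, 0.8, 0.0]
gripper_width: 0.001
gripper_force: 0.0
t 13.75 ext [-0.1892 -0.0605  0.407 ] zt [ 0.6254 -0.0223 -0.78  ] yt [-0.035  -0.9994  0.0005] F [0.1328 0.7555 0.0049]
to [-0.18, -0.06, 0.3] [-59.8208  -0.8372  89.1662]
to [-0.168, -0.06, 0.212] [-105.5323   -1.3051  165.3124]
[ 0.1606 -0.2359 -0.0926  2.1228 -0.2048  0.5918 -1.2914]
```

```bash
python3 -m pendant '[[[-26,0,40,0,0],[-53,0,83,0,0],[-79,0,124,0,0],[-105,-1,165,0,0],[-105,-1,165,0,0]]]'
python3 - <<'E'
from h import *
rel();goto([-.120,-.06,.148]);print(sense()["joint_pos"])
import cv2
i=camera("side")["img"];cv2.imwrite("pics/s3.png",cv2.resize(i[110:380,170:470],None,fx=2.2,fy=2.2,interpolation=cv2.INTER_CUBIC))
E
```

```text
t: 14.25
eef_pos: [0.4622, 0.0025, 0.2906]
tcp_rot: [-0.017, 0.942, 0.052, 0.331]
wrist_force: [0.2, 0.1, 0.9]
gripper_width: 0.003
gripper_force: 0.0
t 14.25 ext [-0.1758 -0.0476  0.2906] zt [ 0.6251 -0.0075 -0.7805] yt [-0.0099 -0.9999  0.0017] F [0.1964 0.0522 0.9437]
to [-0.12, -0.06, 0.148] [-45.4913  11.6378 146.2275]
[ 0.5934 -0.0941 -0.5374  2.3633 -0.6527  0.2339 -0.8287]
```

View pics/s3.png

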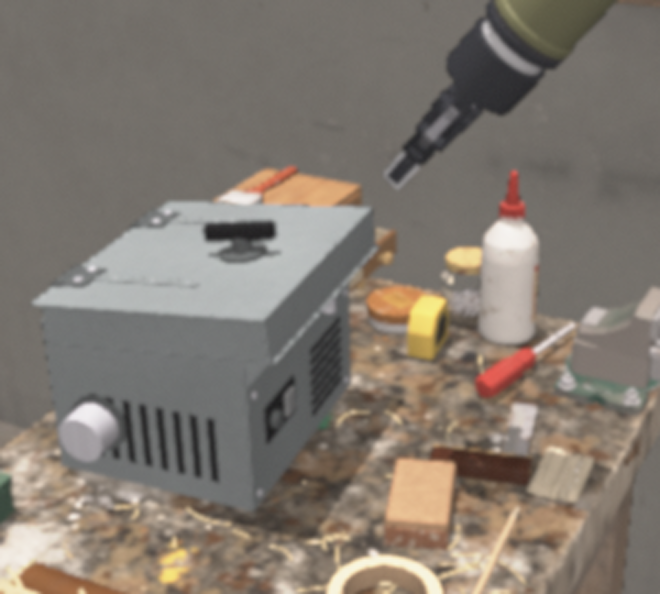

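Side view: the bonnet is ajar, the slanting shut fingers are clear of it in front at (395,180), and the bystanders are untouched. I'll continue down towards the lip.

```bash
python3 -m pendant '[[[-11,3,22,0,0],[-22,6,44,0,0],[-33,9,66,0,0],[-43,12,88,0,0],[-43,12,88,0,0]]]'
python3 - <<'E'
from h import *
rel();goto([-.120,-.06,.148]);print(sense()["joint_pos"])
E
```

```text
t: 14.8
eef_pos: [0.4687, -0.0046, 0.2693]
tcp_rot: [-0.041, 0.94, 0.046, 0.336]
wrist_force: [0.5, 0.1, 0.4]
gripper_width: -0.001
gripper_force: 0.0
t 14.8 ext [-0.1702 -0.0554  0.2693] zt [ 0.6358  0.0309 -0.7712] yt [-0.0069 -0.9989 -0.0458] F [0.5218 0.0218 0.3689]
to [-0.12, -0.06, 0.148] [-38.1544   9.8322 125.3192]
[ 0.4244 -0.0308 -0.3342  2.4045 -1.0851  0.1945 -0.3703]
```

```bash
cat > kin.py <<'E'
from h import *
from scipy.optimize import least_squares
S=[([1.232,.507,-.238,1.5,.126,1.149,-.155],[.269,-.564,.231]),
([1.046,.3029,-.3958,1.6189,.1221,1.2433,-.0745],[.3631,-.3794,.3117]),
([.7298,.2884,-.619,1.67,.1758,1.2389,-.0364],[.4768,-.1586,.3114]),
([.2556,.4723,-.6474,1.5039,.2909,1.268,-.5404],[.5887,.0617,.2788]),
([.0531,.4818,-.3226,1.6041,.1699,1.0801,-1.5829],[.5937,.0657,.2151]),
([.0499,.3954,-.3333,1.3143,.1279,1.44,-1.5569],[.5964,.0691,.3707]),
([-.6458,.2795,.8043,.7181,-.2568,1.9629,-1.2956],[.5228,.0804,.6835]),
([-.4329,.2135,.3577,.6714,-.0658,1.9634,-1.4093],[.5128,.0752,.7127]),
([-.5964,.1006,.5786,.4594,-.0849,1.9634,-1.3717],[.4604,.0476,.8567]),
([.0903,-.2372,-.0928,1.5613,-.0782,1.1357,-1.4838],[.4608,.0092,.6204]),
([.5934,-.0941,-.5374,2.3633,-.6527,.2339,-.8287],[.4622,.0025,.2906]),
([.4244,-.0308,-.3342,2.4045,-1.0851,.1945,-.3703],[.4687,-.0046,.2693])]
def fk(q,k):
    R=Rn.identity();p=np.zeros(3)
    for i in range(7):
        R=R*Rn.from_euler("z" if i%2==0 else "y",q[i]);p=p+R.apply(k[3*i:3*i+3])
    return p,R
def res(k): return np.concatenate([np.concatenate([fk(q,k)[0]-x for q,x in S]),1e-4*k])
K=least_squares(res,np.zeros(21)).x
LO=np.array([-3.08,-.24,-1.43,0,-1.52,.17,-2.89]);HI=np.array([3.08,2.05,1.35,2.5,4.66,1.96,2.89])
def ik(P,tilt,q0,lat=0.,m=.005):
    zt=ER.apply([np.sin(tilt)*np.cos(lat),np.sin(tilt)*np.sin(lat),-np.cos(tilt)]);X=ex(P)
    f=lambda q:np.concatenate([(fk(q,K)[0]-X)*10,(fk(q,K)[1].apply([0,0,1])-zt)*3,1e-3*(q-q0)])
    r=least_squares(f,np.clip(q0,LO+2*m,HI-2*m),bounds=(LO+m,HI-m));return r.x,np.linalg.norm(r.fun[:6])
E
python3 - <<'E'
from kin import *
print(K.reshape(7,3),np.abs(res(K)[:-21]).max())
q0=np.array(sense()["joint_pos"])
rng=np.random.default_rng(0)
for P in([-.16,-.06,.2],[-.12,-.06,.148],[-.12,0,.15],[-.12,0,.18],[-.11,0,.25],[-.067,0,.34]):
  for t in(.61,.7,.78):
    b=sorted([ik(P,t,q) for q in [q0]+[LO+rng.random(7)*(HI-LO) for _ in range(6)]],key=lambda r:r[1])[:2]
    print(P,t,*[ (round(e,4),x) for x,e in b])
E
```

```text
[[ 0.0709 -0.1959  0.6546]
 [ 0.0665 -0.147   0.0897]
 [-0.1625  0.07    0.0746]
 [ 0.2551  0.1313  0.0883]
 [-0.0692  0.0519  0.192 ]
 [ 0.3212  0.2094  0.0639]
 [-0.0878 -0.5124  0.2083]] 0.5061526305572626
[-0.16, -0.06, 0.2] 0.61 (np.float64(0.0), array([ 1.963 ,  0.129 ,  1.2964,  2.4893, -0.1105,  1.2329, -0.9723])) (np.float64(0.0), array([ 1.2782,  0.3463, -1.1276,  1.8304,  0.4219,  0.5718, -0.3165]))
[-0.16, -0.06, 0.2] 0.7 (np.float64(0.0), array([ 1.0951,  0.2124, -1.1999,  2.0317,  0.7666,  0.4256, -0.5069])) (np.float64(0.0), array([ 1.2397,  0.2198, -1.1475,  1.846 ,  0.3378,  0.5172, -0.2336]))
[-0.16, -0.06, 0.2] 0.78 (np.float64(0.0), array([ 1.2013,  0.1013, -1.1414,  1.8691,  0.2426,  0.4579, -0.1564])) (np.float64(0.0), array([ 1.418 ,  0.3059, -1.2449,  1.2922,  0.1923,  0.9672,  0.2604]))
[-0.12, -0.06, 0.148] 0.61 (np.float64(0.0791), array([ 1.6627,  0.9435, -1.425 ,  1.5839,  0.9286,  0.8312, -0.2365])) (np.float64(0.0791), array([ 1.6627,  0.9435, -1.425 ,  1.5839,  0.9286,  0.8312, -0.2365]))
[-0.12, -0.06, 0.148] 0.7 (np.float64(0.0289), array([ 1.5715,  
[... 2102 characters left out ...]
)) (np.float64(0.0), array([ 1.3395,  0.1257, -1.2397,  1.8944,  0.2335,  0.432 , -0.3081]))
[-0.067, 0, 0.34] 0.61 (np.float64(0.0), array([ 1.8595,  1.3703, -0.5137,  0.7401, -0.1201,  1.0955,  0.4049])) (np.float64(0.0), array([ 0.9558,  0.2276, -0.6246,  1.8427, -0.0354,  0.5206, -0.6579]))
[-0.067, 0, 0.34] 0.7 (np.float64(0.0), array([ 1.6161,  0.6543, -1.165 ,  2.2083,  1.5975,  0.2109, -1.1918])) (np.float64(0.0), array([ 0.6671,  1.2536, -0.0263,  1.0669, -1.0255,  0.3727, -0.4013]))
[-0.067, 0, 0.34] 0.78 (np.float64(0.0), array([ 0.3449,  1.5238, -0.    ,  0.9282,  4.2575,  0.1753, -0.2297])) (np.float64(0.0), array([ 1.048 ,  0.6251, -0.5453,  1.7568, -0.5306,  0.175 , -0.4737]))
```

```bash
python3 - <<'E'
s=open("kin.py").read()
a=s.index("def fk");b=s.index("LO=")
new='''SG=np.ones(7)
def fk(q,k,SG=None):
    SG=globals()["SG"] if SG is None else SG
    R=Rn.identity();p=np.array([0,0,k[0]])
    for i in range(7):
        R=R*Rn.from_euler("z" if i%2==0 else "y",SG[i]*q[i])
        if i in L: p=p+R.apply([k[L[i]],0,k[L[i]+1]])
    return p,R
L={2:1,4:3,5:5,6:7}
'''
new=new.replace("L={2:1,4:3,5:5,6:7}\n","L={2:1,4:3,5:5,6:7}\nQ=[(1,[0,.907,.421,0]),(6,[.013,.982,.144,.123]),(8,[.022,.94,.14,.31]),(10,[-.017,.942,.052,.331]),(11,[-.041,.94,.046,.336])]\n"
"""def cost(SG):
    k=least_squares(lambda k:np.concatenate([np.concatenate([fk(q,k,SG)[0]-x for q,x in S]),1e-4*k]),np.ones(9)*.1)
    z=[np.linalg.norm(fk(S[i][0],k.x,SG)[1].apply([0,0,1])-Rn.from_quat(u,scalar_first=True).apply([0,0,1])) for i,u in Q]
    return k.cost,max(z),k.x
""")
open("kin.py","w").write(s[:a]+new+s[b:])
E
python3 - <<'E'
from kin import *
import itertools
r=[]
for c in itertools.product([1,-1],repeat=4):
    for d in itertools.product([1,-1],repeat=2):
        SG=np.array([c[0],1,c[1],d[0],c[2],d[1],1.]);k=cost(SG);r.append((k[0],k[1],SG,k[2])) if c[3]==1 else 0
r.sort(key=lambda t:t[0])
for x in r[:3]:print(*x)
E
```

```text
0.001146293209411698 0.0012876341161605334 [-1.  1. -1.  1. -1.  1.  1.] [ 0.2298 -0.0238  0.6052 -0.0121  0.3733 -0.0282  0.1992  0.0207  0.1937]
0.016654390711413735 1.9976725487488054 [-1.  1. -1. -1.  1.  1.  1.] [ 0.1099  0.8717  0.5397 -0.2147  0.5962  0.1934 -0.0243  0.0105  0.0065]
0.022836419329313618 1.893995797575428 [-1.  1. -1.  1. -1. -1.  1.] [ 0.1899  0.0995  0.3943  0.1259  0.4756 -0.0934 -0.0023  0.0065  0.0197]
```

```bash
python3 - <<'E'
s=open("kin.py").read()
a=s.index("SG=np.ones");b=s.index("LO=")
s=s[:a]+'''SG=np.array([-1,1,-1,1,-1,1,-1.])
def fk(q,k):
    R=Rn.identity();p=np.array(k[:3])
    for i in range(7):
        R=R*Rn.from_euler("z" if i%2==0 else "y",SG[i]*q[i])
        if i<6: p=p+R.apply(k[3*i+3:3*i+6])
    return p+R.apply([0,0,k[21]]),R
res=lambda k:np.concatenate([np.concatenate([fk(q,k)[0]-x for q,x in S]),1e-3*k])
K=least_squares(res,np.zeros(22)).x
'''+s[b:]
open("kin.py","w").write(s)
E
cat > plan.py <<'E'
from kin import *
q0=np.array(sense()["joint_pos"]);print(q0,np.abs(res(K)[:36]).max(),fk(q0,K)[0]-sense()["eef_pos"])
rng=np.random.default_rng(0)
for P in([-.16,-.06,.2],[-.12,-.06,.148],[-.12,0,.18],[-.11,0,.25],[-.067,0,.34]):
  for t in(.61,.7,.78):
    b=sorted([ik(P,t,q) for q in [q0]+[LO+rng.random(7)*(HI-LO) for _ in range(8)]],key=lambda r:r[1])[:2]
    print(P,t,*[ (round(e,4),x) for x,e in b])
E
python3 plan.py
```

```text
[ 0.4244 -0.0308 -0.3342  2.4045 -1.0851  0.1945 -0.3703] 0.00045317102195113756 [ 0.  0. -0.]
[-0.16, -0.06, 0.2] 0.61 (np.float64(0.0), array([ 1.1293,  0.3424, -1.425 ,  2.4435,  1.5828,  0.3703, -2.4044])) (np.float64(0.0), array([ 1.1293,  0.3424, -1.425 ,  2.4435,  1.5829,  0.3703,  0.6164]))
[-0.16, -0.06, 0.2] 0.7 (np.float64(0.0795), array([ 1.1373,  0.3492, -1.425 ,  2.495 ,  1.9085,  0.3833,  1.6517])) (np.float64(0.0795), array([ 1.1373,  0.3492, -1.425 ,  2.495 ,  1.9085,  0.3833,  0.6948]))
[-0.16, -0.06, 0.2] 0.78 (np.float64(0.2598), array([ 1.1595,  0.3515, -1.425 ,  2.495 ,  2.0186,  0.3721,  1.7906])) (np.float64(0.2598), array([ 1.1595,  0.3515, -1.425 ,  2.495 ,  2.0186,  0.3721, -0.6877]))
[-0.12, -0.06, 0.148] 0.61 (np.float64(0.0), array([ 0.1693,  0.3015, -0.2038,  2.4522,  3.1643,  0.2132, -1.4615])) (np.float64(0.0), array([ 0.9241,  0.63  , -1.4249,  2.444 ,  1.7856,  0.7087,  2.159 ]))
[-0.12, -0.06, 0.148] 0.7 (np.float64(0.081), array([ 0.9225,  0.649 , -1.425 ,  2.495 ,  1.9532,  0.7506,  1.7807])) (np.float64(0.081), array([ 0.9225,  0.649 , -1.425 , 
[... 1383 characters left out ...]
(np.float64(0.0), array([ 0.9611,  0.282 , -1.425 ,  2.4327,  1.8893,  0.4579,  1.4539]))
[-0.067, 0, 0.34] 0.61 (np.float64(0.0), array([ 1.0522,  0.1906, -1.4249,  2.0229,  0.5933,  0.5511, -2.3846])) (np.float64(0.0), array([ 1.0523,  0.1907, -1.425 ,  2.0229,  0.5934,  0.5511, -0.412 ]))
[-0.067, 0, 0.34] 0.7 (np.float64(0.0), array([-0.463 ,  0.0235,  0.2946,  2.1207,  0.0877,  0.3001,  2.8419])) (np.float64(0.0), array([ 0.183 ,  0.0294, -0.3709,  2.1146,  0.1731,  0.3047, -0.3703]))
[-0.067, 0, 0.34] 0.78 (np.float64(0.0), array([ 0.7377,  0.0291, -0.9382,  2.1857,  0.4322,  0.175 , -0.3703])) (np.float64(0.0001), array([ 0.7371,  0.0291, -0.9376,  2.1857,  0.432 ,  0.175 , -0.5245]))
```

```bash
cat > sim.py <<'E'
from kin import *
VM=.7*np.array([2.39,2.39,3.14,3.14,3.14,3.14,3.14])*.1
def step(q,X,R,eps=.02):
    # R target Rotation ; DLS-like
    f=lambda v:np.concatenate([(fk(v,K)[0]-X)*5,(fk(v,K)[1].inv()*R).as_rotvec(),eps*(v-q)])
    return least_squares(f,np.clip(q,LO+.003,HI-.003),bounds=(np.maximum(LO,q-VM)-1e-6,np.minimum(HI,q+VM)+1e-6)).x
def run(q,P,turn,n):
    p0,R0=fk(q,K);X=ex(P)
    for i in range(1,n+1):
        a=i/n;q=step(q,p0+a*(X-p0),R0*Rn.from_euler("z",np.radians(turn)*a))
    p,R=fk(q,K);print(ER.inv().apply(p-EX),ER.inv().apply(R.as_matrix()[:,2]),q);return q
if __name__=="__main__":
    q0=np.array(sense()["joint_pos"])
    for T in(-90,-130,-170):
      for Z in (.33,.45):
        print(T,Z);q=run(q0,[-.17,-.06,Z],0,6);q=run(q,[-.17,-.06,Z],T,22);q=run(q,[-.155,-.06,.195],0,10);q=run(q,[-.12,-.06,.148],0,6);q=run(q,[-.12,0.,.148],0,8)
E
python3 sim.py
```

```text
-90 0.33
[-0.17 -0.06  0.33] [ 0.6359  0.031  -0.7711] [ 0.5671 -0.1272 -0.4012  2.2741 -0.6915  0.401  -0.7585]
[-0.17 -0.06  0.33] [ 0.6358  0.0309 -0.7712] [ 0.2416 -0.1225 -0.1255  2.2767 -0.5616  0.3673  0.6722]
[-0.1542 -0.0613  0.2024] [ 0.5635  0.0507 -0.8246] [ 0.0927  0.1353  0.0006  2.4177 -1.52    0.17    1.6668]
[-0.1185 -0.0612  0.1538] [ 0.4964  0.0683 -0.8654] [ 0.0598  0.2862  0.0185  2.3458 -1.52    0.17    1.6643]
[-0.1195 -0.0002  0.1498] [ 0.4744  0.0701 -0.8775] [-0.3091  0.2914  0.2682  2.356  -1.52    0.17    1.5191]
-90 0.45
[-0.17 -0.06  0.45] [ 0.6359  0.031  -0.7712] [ 0.7486 -0.24   -0.4583  1.9999 -0.5505  0.7809 -0.9248]
[-0.17 -0.06  0.45] [ 0.6358  0.0309 -0.7712] [ 0.361  -0.2194 -0.1906  2.0024 -0.3804  0.7247  0.4621]
[-0.1542 -0.0613  0.2024] [ 0.5634  0.0504 -0.8246] [ 0.0896  0.1353  0.0036  2.4178 -1.52    0.17    1.6664]
[-0.1185 -0.0612  0.1538] [ 0.4964  0.0679 -0.8655] [ 0.0584  0.2861  0.0199  2.3459 -1.52    0.17    1.6639]
[-0.1195 -0.0002  0.1498] [ 0.4744  0.0698 -0.8775] [-0.3105  0.2915  0.2696  2.356  -1.52    0.17    1.5187]
-130 0
[... 1485 characters left out ...]
9  0.0789  2.3348 -1.3805  0.17    2.89  ]
[-0.1197 -0.0001  0.1489] [ 0.4725  0.0567 -0.8795] [-0.3663  0.2964  0.3247  2.3566 -1.52    0.17    2.8871]
-170 0.45
[-0.17 -0.06  0.45] [ 0.6359  0.031  -0.7712] [ 0.7486 -0.24   -0.4583  1.9999 -0.5505  0.7809 -0.9248]
[-0.17 -0.06  0.45] [ 0.6358  0.0309 -0.7712] [ 0.0132 -0.2222  0.0577  2.0048 -0.2208  0.6957  1.6881]
[-0.1539 -0.0605  0.2035] [ 0.5528  0.045  -0.8321] [ 0.0227  0.1321  0.0661  2.4055 -1.3655  0.17    2.89  ]
[-0.1183 -0.0605  0.154 ] [ 0.4837  0.0559 -0.8734] [-0.0046  0.2849  0.0789  2.3348 -1.3805  0.17    2.89  ]
[-0.1197 -0.0001  0.1489] [ 0.4725  0.0567 -0.8795] [-0.3662  0.2964  0.3246  2.3566 -1.52    0.17    2.8872]
```

```bash
cat > s2.py <<'E'
from sim import *
import io,contextlib
q0=np.array(sense()["joint_pos"])
for T in(0,-90):
  for Y in(.03,.08,.14,.2):
    print(T,Y)
    with contextlib.redirect_stdout(io.StringIO()):
        q=run(q0,[-.17,-.06,.42],0,8);q=run(q,[-.17,Y,.42],T,20)
    q=run(q,[-.17,Y,.42],0,1);q=run(q,[-.165,Y,.20],0,24);q=run(q,[-.165,-.06,.19],0,12);q=run(q,[-.12,-.06,.148],0,6);q=run(q,[-.12,0.,.148],0,8)
E
python3 s2.py
```

```text
0 0.03
[-0.17  0.03  0.42] [ 0.6358  0.031  -0.7712] [ 0.2792 -0.24   -0.3935  2.0866 -0.2006  0.5932 -1.4842]
[-0.1638  0.0293  0.2095] [ 0.5423  0.0291 -0.8397] [ 0.4486  0.1179 -0.7854  2.4173  1.1693  0.17   -2.89  ]
[-0.165  -0.0601  0.1904] [ 0.5382  0.0305 -0.8423] [ 0.9847  0.2529 -1.1294  2.4272  1.4147  0.17   -2.89  ]
[-0.119  -0.0612  0.152 ] [ 0.4919  0.0457 -0.8694] [ 0.6503  0.3559 -0.7942  2.3423  1.4394  0.17   -2.89  ]
[-0.1194 -0.0004  0.1502] [ 0.4655  0.0495 -0.8837] [ 0.3499  0.3156 -0.6113  2.3392  1.294   0.17   -2.89  ]
0 0.08
[-0.17  0.08  0.42] [ 0.6359  0.031  -0.7712] [ 0.2532 -0.24   -0.5241  2.0755 -0.0635  0.5885 -1.7348]
[-0.1639  0.078   0.2104] [ 0.5364  0.0496 -0.8425] [-0.0751  0.1    -0.3599  2.404   1.0608  0.17   -2.89  ]
[-0.165 -0.06   0.19 ] [ 0.5366  0.0495 -0.8424] [ 1.0304  0.2727 -1.1727  2.4229  1.3657  0.17   -2.8237]
[-0.1191 -0.0612  0.1515] [ 0.4954  0.0638 -0.8663] [ 0.7024  0.3718 -0.8453  2.3434  1.4572  0.17   -2.89  ]
[-0.1193 -0.0005  0.1503] [ 0.4676  0.0684 -0.8813] [ 0.4188  0.3275 -0.6793  2.3401  1.3125  0.17   -2.89  ]
0
[... 2583 characters left out ...]
963 -1.3394  2.4828  1.9967  0.6106 -1.8996]
[-0.1196 -0.      0.1482] [ 0.6086  0.0383 -0.7926] [ 0.7532  0.6017 -1.3779  2.5     1.9195  0.7471 -2.0086]
-90 0.2
[-0.17  0.2   0.42] [ 0.6359  0.031  -0.7712] [ 0.1906 -0.1618 -0.8661  1.9976  0.3419  0.6702 -0.8166]
[-0.165  0.2    0.2  ] [ 0.6358  0.031  -0.7712] [-0.0072  0.3274 -1.0927  2.4205  1.5864  0.7772 -2.262 ]
[-0.1625 -0.0608  0.1923] [ 0.6118  0.038  -0.7901] [ 1.1534  0.3901 -1.43    2.5     1.897   0.3723 -1.8195]
[-0.12  -0.06   0.148] [ 0.6117  0.038  -0.7902] [ 0.9345  0.5963 -1.3394  2.4828  1.9968  0.6106 -1.8996]
[-0.1196 -0.      0.1482] [ 0.6086  0.0383 -0.7926] [ 0.7532  0.6017 -1.3779  2.5     1.9195  0.7471 -2.0086]
```

Run:
```python
from h import *
goto([-.17,0,.42])
```

```text
to [-0.17, 0, 0.42] [  93.8899  -62.2056 -114.3866]
```

```bash
python3 -m pendant '[[[19,-12,-23,0,0],[38,-25,-46,0,0],[56,-37,-69,0,0],[75,-50,-92,0,0],[94,-62,-114,0,0]]]' | grep -E "eef|rot";  python3 -m pendant '[[[0,-10,0,-8,0],[0,-20,0,-16,0],[0,-30,0,-24,0],[0,-40,0,-32,0],[0,-50,0,-40,0]]]' | grep -E "eef|rot"
python3 - <<'E'
from h import *
rel();goto([-.17,.12,.42]);print(sense()["joint_pos"])
E
```

```text
eef_pos: [0.4625, 0.0492, 0.4209]
tcp_rot: [-0.039, 0.94, 0.044, 0.336]
eef_pos: [0.456, 0.1032, 0.4219]
tcp_rot: [0.077, 0.865, 0.37, 0.33]
t 15.8 ext [-0.1699  0.0531  0.4219] zt [ 0.636   0.0351 -0.7709] yt [ 0.4994 -0.7803  0.3765] F [-0.3356 -0.1741 -0.1415]
to [-0.17, 0.12, 0.42] [ 40.7298 -52.93     3.7019]
[ 0.1545 -0.2344 -0.3716  2.0799 -0.0797  0.5912 -0.951 ]
```

```bash
python3 -m pendant '[[[8,-11,1,-8,0],[16,-22,2,-16,0],[24,-33,2,-24,0],[32,-43,3,-32,0],[41,-53,4,-40,0]]]' | grep -E "eef|rot";  python3 -m pendant '[[[0,0,0,-8,0],[0,0,0,-11,0],[0,0,0,-11,0]]]' | grep -E "eef|rot"
python3 - <<'E'
from h import *
rel();goto([-.165,.12,.20]);print(sense()["joint_pos"])
from sim import *
q=np.array(sense()["joint_pos"])
q=run(q,[-.165,.12,.20],0,24);q=run(q,[-.165,-.06,.19],0,12);q=run(q,[-.12,-.06,.145],0,6);q=run(q,[-.12,0.,.145],0,8);q=run(q,[-.12,0.,.18],0,8);q=run(q,[-.085,0.,.36],0,12)
E
```

```text
eef_pos: [0.4485, 0.1698, 0.4202]
tcp_rot: [0.185, 0.687, 0.643, 0.284]
eef_pos: [0.4486, 0.1697, 0.4202]
tcp_rot: [0.21, 0.623, 0.705, 0.265]
t 16.6 ext [-0.1692  0.1201  0.4202] zt [ 0.6361  0.0354 -0.7708] yt [ 0.7715 -0.0102  0.6362] F [-0.3867  0.8074 -1.0529]
to [-0.165, 0.12, 0.2] [  -7.5728 -136.8029  172.3774]
[-0.0161 -0.2015 -0.4559  2.0591  0.1973  0.6111 -0.4951]
[-0.1646  0.1202  0.2004] [ 0.6321  0.0338 -0.7741] [ 0.1913  0.2169 -0.9692  2.5     1.7942  0.5213 -2.2452]
[-0.1628 -0.0607  0.192 ] [ 0.6111  0.04   -0.7906] [ 1.1551  0.391  -1.43    2.5     1.8967  0.3699 -1.793 ]
[-0.12  -0.06   0.145] [ 0.611   0.04   -0.7906] [ 0.9308  0.607  -1.3386  2.4858  2.0049  0.6199 -1.8801]
[-0.1194 -0.      0.1454] [ 0.6058  0.0405 -0.7946] [ 0.7587  0.6287 -1.4047  2.5     1.9039  0.7775 -1.9671]
[-0.12  0.    0.18] [ 0.6058  0.0404 -0.7946] [ 0.8457  0.5131 -1.43    2.4491  1.7814  0.6368 -1.8438]
[-0.0849  0.      0.3599] [ 0.6054  0.0401 -0.7949] [ 1.2775 -0.0068 -1.3905  2.0519 -0.1165  0.4427  0.0982]
```

```bash
for i in 1; do python3 -m pendant '[[[0,-7,9,0,0],[0,-14,17,0,0],[-1,-21,26,0,0],[-1,-27,34,0,0],[-2,-34,43,0,0]]]'; python3 -m pendant '[[[0,-7,9,0,0],[0,-14,17,0,0],[-1,-21,26,0,0],[-1,-27,34,0,0],[-2,-34,43,0,0]]]'; python3 -m pendant '[[[0,-7,9,0,0],[0,-14,17,0,0],[-1,-21,26,0,0],[-1,-27,34,0,0],[-2,-34,43,0,0]]]'; done | grep -E "eef|rot|force"
python3 - <<'E'
from h import *
rel();goto([-.165,.12,.20]);print(sense()["joint_pos"])
E
```

```text
eef_pos: [0.4499, 0.17, 0.3649]
tcp_rot: [0.21, 0.624, 0.704, 0.265]
wrist_force: [0.3, 0.0, 0.0]
gripper_force: 0.0
eef_pos: [0.4511, 0.1702, 0.3101]
tcp_rot: [0.21, 0.624, 0.704, 0.266]
wrist_force: [-0.8, 0.5, -0.2]
gripper_force: 0.0
eef_pos: [0.4523, 0.1701, 0.2554]
tcp_rot: [0.21, 0.624, 0.704, 0.266]
wrist_force: [-0.1, -0.4, 0.5]
gripper_force: 0.0
t 18.1 ext [-0.1655  0.1201  0.2554] zt [ 0.6364  0.0364 -0.7705] yt [ 0.7713 -0.0124  0.6364] F [-0.1854 -0.4082  0.5219]
to [-0.165, 0.12, 0.2] [ -2.058  -34.8216  42.981 ]
[ 0.3058  0.0408 -0.9464  2.4051  1.3615  0.3224 -1.7534]
```

```bash
python3 -m pendant '[[[0,-7,9,0,0],[0,-14,17,0,0],[-1,-21,26,0,0],[-1,-28,34,0,0],[-2,-35,43,0,0]]]' | grep -E "eef|rot|force"
python3 - <<'E'
from h import *
rel();goto([-.165,-.065,.19]);print(sense()["joint_pos"])
E
```

```text
eef_pos: [0.4541, 0.1715, 0.2015]
tcp_rot: [0.209, 0.624, 0.705, 0.265]
wrist_force: [-8.4, -3.8, -8.9]
gripper_force: 0.0
t 18.6 ext [-0.1636  0.1212  0.2015] zt [ 0.6344  0.0363 -0.7722] yt [ 0.7729 -0.0117  0.6344] F [-8.8284 -2.7539 -8.9431]
to [-0.165, -0.065, 0.19] [-186.4175   -6.2387    1.2396]
[ 0.258   0.2352 -1.0593  2.4989  1.7767  0.5533 -2.2314]
```

```bash
python3 -m pendant '[[[0,0,0,0,0],[0,0,0,0,0]]]' | grep -E "eef|force"
python3 - <<'E'
from h import *
rel();print(sense()["joint_pos"],sense()["torque"])
import cv2
i=camera("side")["img"];cv2.imwrite("pics/s4.png",cv2.resize(i[60:360,170:570],None,fx=2,fy=2,interpolation=cv2.INTER_CUBIC))
E
```

```text
eef_pos: [0.4538, 0.171, 0.2014]
wrist_force: [-0.4, 0.0, 0.1]
gripper_force: 0.0
t 18.8 ext [-0.1639  0.1208  0.2014] zt [ 0.633   0.0359 -0.7733] yt [ 0.7741 -0.0113  0.633 ] F [-0.3622  0.0469  0.0603]
[ 0.2594  0.234  -1.0586  2.4981  1.7727  0.5502 -2.2259] [-0.1724  0.674   0.0046]
```

View pics/s4.png

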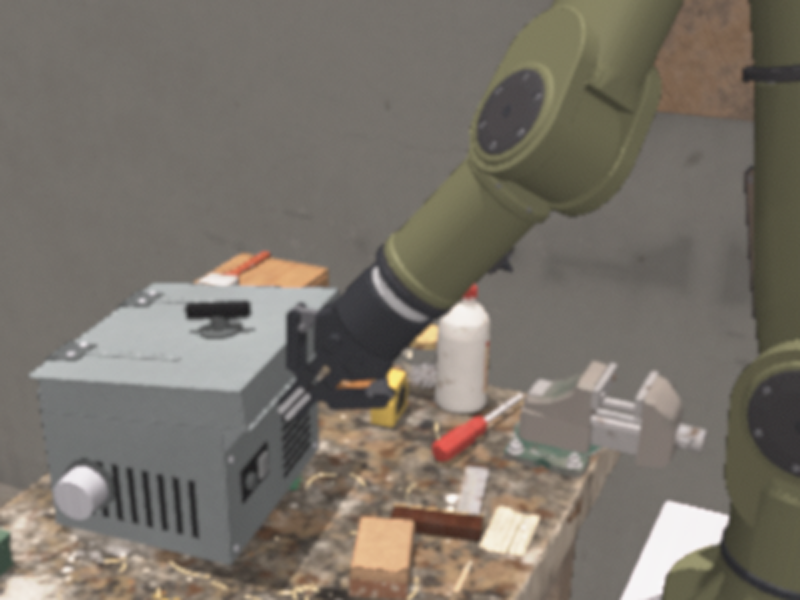

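Side view: the fingers are in front of the lip around (295,400). The finger linkage at (300,340) bulges towards the bonnet edge, so I'll turn the tool another 90° to lay the linkage along y. The force was only a transient.

```bash
cat > s3.py <<'E'
from sim import *
q=np.array(sense()["joint_pos"])
q=run(q,[-.175,.12,.205],-90,15);q=run(q,[-.165,-.065,.19],0,18);q=run(q,[-.12,-.065,.145],0,8);q=run(q,[-.12,0.,.145],0,12);q=run(q,[-.12,0.,.18],0,8);q=run(q,[-.085,0.,.36],0,24)
E
python3 s3.py
python3 - <<'E'
from h import *
goto([-.175,.12,.205])
E
```

```text
[-0.1743  0.1203  0.2057] [ 0.6272  0.0326 -0.7782] [ 0.4418  0.286  -1.3421  2.5     1.6548  0.6606 -0.5741]
[-0.1634 -0.0655  0.1915] [ 0.6115  0.0374 -0.7903] [ 1.1672  0.3949 -1.43    2.5     1.9009  0.3684 -0.2154]
[-0.12  -0.065  0.145] [ 0.6115  0.0375 -0.7904] [ 0.9435  0.6087 -1.3386  2.4838  2.0059  0.6156 -0.2993]
[-0.1193 -0.      0.1454] [ 0.6059  0.0379 -0.7946] [ 0.7623  0.6449 -1.43    2.5     1.8865  0.8051 -0.3853]
[-0.12  0.    0.18] [ 0.6059  0.0379 -0.7946] [ 0.8427  0.5128 -1.43    2.4493  1.7798  0.6409 -0.2756]
[-0.0849  0.      0.36  ] [ 0.6057  0.0377 -0.7948] [ 1.2941 -0.009  -1.4068  2.0523 -0.1154  0.4421  1.6658]
to [-0.175, 0.12, 0.205] [-0.3577 -6.7113 -9.5997]
```

Simulation says it's fine. I'll turn in place while backing off slightly.

```bash
python3 -m pendant '[[[0,-2,-4,-8,0],[0,-4,-8,-16,0],[0,-7,-10,-24,0],[0,-7,-10,-32,0],[0,-7,-10,-40,0]]]' | grep -E "eef|force"; python3 -m pendant '[[[0,0,0,-8,0],[0,0,0,-16,0],[0,0,0,-24,0],[0,0,0,-32,0],[0,0,0,-40,0]]]' | grep -E "eef|force";python3 -m pendant '[[[0,0,0,-8,0],[0,0,0,-10,0],[0,0,0,-10,0]]]' | grep -E "eef|force"
python3 - <<'E'
from h import *
rel();goto([-.165,-.065,.19]);print(sense()["joint_pos"])
E
```

```text
eef_pos: [0.4451, 0.1706, 0.2087]
wrist_force: [-0.2, -0.8, 0.2]
gripper_force: 0.0
eef_pos: [0.4451, 0.1706, 0.2085]
wrist_force: [0.2, 0.3, -0.7]
gripper_force: 0.0
eef_pos: [0.4451, 0.1707, 0.2085]
wrist_force: [-1.3, 0.1, -0.1]
gripper_force: 0.0
t 20.15 ext [-0.1726  0.1214  0.2085] zt [ 0.6324  0.033  -0.7739] yt [-0.0133  0.9994  0.0318] F [-1.2605  0.2806 -0.1318]
to [-0.165, -0.065, 0.19] [   4.0027 -187.0255   12.9906]
[ 0.4047  0.2508 -1.2672  2.4981  1.6788  0.6113 -0.5867]
```

```bash
python3 -m pendant '[[[0,-19,1,0,0],[1,-38,3,0,0],[1,-56,4,0,0],[2,-75,5,0,0],[2,-94,6,0,0]]]' | grep -E "eef|force"; python3 -m pendant '[[[0,-19,1,0,0],[1,-38,3,0,0],[1,-56,4,0,0],[2,-75,5,0,0],[2,-93,7,0,0]]]' | grep -E "eef|force"
python3 - <<'E'
from h import *
rel();goto([-.140,-.065,.165]);goto([-.122,-.065,.146]);print(sense()["joint_pos"])
E
```

```text
eef_pos: [0.4701, 0.079, 0.2093]
wrist_force: [0.3, 1.0, 0.5]
gripper_force: 0.0
eef_pos: [0.4848, -0.0127, 0.1993]
wrist_force: [0.2, -0.2, 0.6]
gripper_force: 0.0
t 21.15 ext [-0.1551 -0.0654  0.1993] zt [ 0.6208  0.0324 -0.7833] yt [-0.011   0.9994  0.0326] F [ 0.2123 -0.242   0.6378]
to [-0.14, -0.065, 0.165] [ 9.443  -0.874  36.2606]
to [-0.122, -0.065, 0.146] [ 7.1278 -1.6918 62.3177]
[ 1.1547  0.3638 -1.3934  2.4834  1.9251  0.3323 -0.2374]
```

```bash
python3 -m pendant '[[[2,0,9,0,0],[4,0,18,0,0],[6,0,27,0,0],[7,0,36,0,0],[7,0,44,0,0]]]' | grep -E "eef|force"; python3 -m pendant '[[[0,-1,6,0,0],[0,-1,12,0,0],[0,-1,18,0,0],[0,-1,18,0,0]]]' | grep -E "eef|force"
python3 - <<'E'
from h import *
rel();print(sense()["joint_pos"])
import cv2
i=camera("side")["img"];cv2.imwrite("pics/s5.png",cv2.resize(i[170:350,200:440],None,fx=3,fy=3,interpolation=cv2.INTER_CUBIC))
E
```

```text
eef_pos: [0.508, -0.0079, 0.1612]
wrist_force: [0.1, -1.2, -0.5]
gripper_force: 0.0
eef_pos: [0.5193, -0.0067, 0.147]
wrist_force: [-0.3, -0.8, -0.0]
gripper_force: 0.0
t 22.05 ext [-0.1202 -0.0635  0.147 ] zt [ 0.6195  0.0341 -0.7842] yt [-0.0129  0.9994  0.0332] F [-0.3574 -0.7931 -0.0054]
[ 0.9435  0.6133 -1.3535  2.4936  2.0177  0.6378 -0.3187]
```

View pics/s5.png

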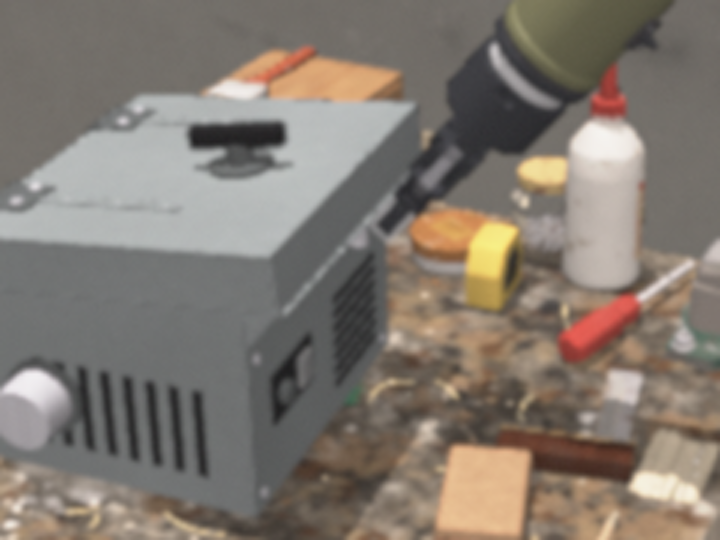

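The side view shows the fingertip under the lip at about (385,230), touching nothing. I'll sweep left slowly to feel for the ear.

```bash
python3 -m pendant '[[[0,3,0,0,0],[0,6,0,0,0],[0,9,0,0,0],[0,12,0,0,0]]]' | grep -E "eef|force: \["; python3 -m pendant '[[[0,3,0,0,0],[0,6,0,0,0],[0,6,0,0,0]]]' | grep -E "eef|force: \[";  python3 - <<'E'
from h import *
rel()
E
```

```text
eef_pos: [0.5181, 0.0053, 0.1484]
wrist_force: [0.3, 0.4, 0.0]
eef_pos: [0.5179, 0.0108, 0.1487]
wrist_force: [0.3, -0.8, -0.6]
t 22.8 ext [-0.1195 -0.046   0.1487] zt [ 0.6184  0.0333 -0.7852] yt [-0.0128  0.9994  0.0323] F [ 0.1689 -0.8548 -0.5961]
```

```bash
python3 -m pendant '[[[0,3,0,0,0],[0,6,0,0,0],[0,6,0,0,0]]]' | grep -E "eef|force: \["; python3 -m pendant '[[[0,3,0,0,0],[0,6,0,0,0],[0,6,0,0,0]]]' | grep -E "eef|force: \["
```

```text
eef_pos: [0.5176, 0.0168, 0.1492]
wrist_force: [-0.7, -2.5, -1.3]
eef_pos: [0.5173, 0.0223, 0.1495]
wrist_force: [-0.3, -4.9, -1.8]
```

```bash
python3 -m pendant '[[[0,3,0,0,0],[0,6,0,0,0],[0,6,0,0,0]]]' | grep -E "eef|force: \["
python3 - <<'E'
from h import *
rel();print(sense()["joint_pos"])
E
```

```text
eef_pos: [0.5168, 0.0273, 0.1497]
wrist_force: [-1.7, -6.4, -2.6]
t 23.7 ext [-0.1186 -0.0295  0.1497] zt [ 0.616   0.0313 -0.7872] yt [-0.0105  0.9994  0.0315] F [-2.4278 -6.1626 -2.5587]
[ 0.8539  0.6285 -1.4134  2.4987  1.9323  0.7394 -0.3467]
```

```bash
python3 -m pendant '[[[0,1,0,0,0],[0,2,0,0,0],[0,2,0,0,0]]]' | grep -E "eef|force: \["
python3 - <<'E'
from h import *
rel();p,R,s=tool();print(R.inv().apply(ER.apply([0,0,1])),R.inv().apply(ER.apply([1,0,0])))
from sim import *
q=np.array(s["joint_pos"])
for i in range(1): q=run(q,[-.118,-.0275,.17],0,8);q=run(q,[-.115,-.0275,.2],0,8);q=run(q,[-.085,-.03,.36],0,24)
E
```

```text
eef_pos: [0.5169, 0.0284, 0.1497]
wrist_force: [-1.6, -9.1, -2.7]
t 24.0 ext [-0.1184 -0.0284  0.1497] zt [ 0.616   0.0296 -0.7872] yt [-0.0083  0.9995  0.0311] F [-2.6964 -8.8353 -2.6844]
[-0.6159  0.0311 -0.7872] [-0.7877 -0.0083  0.616 ]
[-0.118  -0.0275  0.17  ] [ 0.616   0.0296 -0.7872] [ 0.8935  0.562  -1.4294  2.467   1.8578  0.6642 -0.2837]
[-0.115  -0.0275  0.2   ] [ 0.6161  0.0295 -0.7871] [ 0.9638  0.4573 -1.4299  2.4131  1.7308  0.5293 -0.1513]
[-0.0849 -0.03    0.36  ] [ 0.6158  0.0294 -0.7873] [ 1.3778 -0.0057 -1.4124  2.0594 -0.2083  0.431   1.812 ]
```

```bash
python3 -m pendant '[[[-2,-1,0,0,0],[-4,-1,-1,0,0],[-6,-1,-3,0,0],[-8,-1,-5,0,0],[-8,-1,-5,0,0]]]' | grep -E "eef|force: \["
python3 - <<'E'
from h import *
rel()
E
```

```text
eef_pos: [0.5167, 0.0283, 0.1567]
wrist_force: [-10.7, -6.7, -3.1]
t 24.5 ext [-0.1185 -0.0285  0.1567] zt [ 0.6117  0.0327 -0.7904] yt [-0.0121  0.9994  0.032 ] F [-11.4224  -5.3905  -3.1339]
```

```bash
python3 -m pendant '[[[2,0,-2,0,0],[1,0,-4,0,0],[-1,0,-6,0,0],[-3,0,-8,0,0],[-3,0,-8,0,0]]]' | grep -E "eef|force: \["
python3 - <<'E'
from h import *
rel()
E
```

```text
eef_pos: [0.5158, 0.0282, 0.166]
wrist_force: [-5.9, -5.9, -2.4]
t 25.0 ext [-0.1195 -0.0285  0.166 ] zt [ 0.6141  0.0329 -0.7885] yt [-0.0122  0.9994  0.0322] F [-6.5627 -5.1633 -2.4284]
```

```bash
python3 -m pendant '[[[-1.5,0,-2,0,0],[-3,0,-4,0,0],[-4,0,-5,0,0],[-4,0,-5,0,0]]]' | grep -E "eef|force: \["
python3 - <<'E'
from h import *
rel()
import cv2
i=camera("side")["img"];cv2.imwrite("pics/s6.png",cv2.resize(i[180:330,220:400],None,fx=4,fy=4,interpolation=cv2.INTER_CUBIC))
E
```

```text
eef_pos: [0.516, 0.0282, 0.1726]
wrist_force: [-7.9, -5.5, -0.9]
t 25.4 ext [-0.1193 -0.0285  0.1726] zt [ 0.6145  0.0332 -0.7882] yt [-0.0128  0.9994  0.0321] F [-8.465  -4.5045 -0.9272]
```

View pics/s6.png

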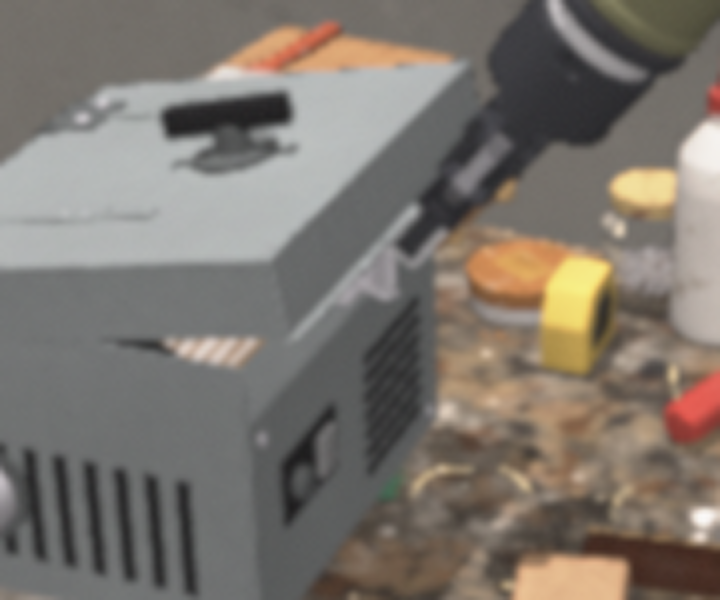

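The side view shows the bonnet well past ajar: the filter pleats are visible at (215,350), and the lip's lower-left corner is at crop (287,342), full-frame (291.5,265.3). I'll work out the angle.

Run:
```python
from h import *
c=camera("side")
def lip(a,y=.133,h=-.042): # edge point
    d=np.array([-.24,h]);x=d[0]*np.cos(a)+d[1]*np.sin(a);z=-d[0]*np.sin(a)+d[1]*np.cos(a);return [.115+x,y,.195+z]
for a in(.05,.11,.14,.17,.2,.23,.26): print(a,lip(a),proj(c,ex(lip(a)))[0],proj(c,ex(lip(a,h=.003)))[0])
```

```text
0.05 [np.float64(-0.12679918760416037), 0.133, np.float64(0.1650474896883742)] [293.1921 281.174 ] [291.0403 260.4802]
0.11 [np.float64(-0.12816015214476856), 0.133, np.float64(0.1796006360867407)] [293.4957 274.7402] [290.0416 253.6667]
0.14 [np.float64(-0.12851264990609085), 0.133, np.float64(0.186901275673686)] [293.4921 271.4518] [289.3833 250.2215]
0.17 [np.float64(-0.12864600271910842), 0.133, np.float64(0.1942092035658775)] [293.3836 268.1198] [288.6189 246.7558]
0.2 [np.float64(-0.12856009057529055), 0.133, np.float64(0.20151784312148255)] [293.1692 264.7477] [287.7483 243.2733]
0.23 [np.float64(-0.12825499078976788), 0.133, np.float64(0.20882061705821947)] [292.8482 261.3388] [286.7718 239.7781]
0.26 [np.float64(-0.1277309779317537), 0.133, np.float64(0.21611095337246766)] [292.4201 257.8967] [285.6898 236.2741]
```

```bash
python3 -m pendant '[[[-3,0,-4,0,0],[-6,0,-8,0,0],[-10,0,-11,0,0],[-13,0,-14,0,0],[-17,0,-18,0,0]]]' | grep -E "eef|force: \["; python3 -m pendant '[[[-4,0,-4,0,0],[-8,1,-7,0,0],[-11,1,-11,0,0],[-15,1,-14,0,0],[-19,1,-18,0,0]]]' | grep -E "eef|force: \["
python3 - <<'E'
from h import *
rel();goto([-.0975,-.0285,.2694]);goto([-.0495,-.0285,.339]);print(sense()["joint_pos"])
E
```

```text
eef_pos: [0.5181, 0.029, 0.1972]
wrist_force: [-8.7, -3.1, -1.6]
eef_pos: [0.5233, 0.0303, 0.2243]
wrist_force: [-0.2, -0.5, -2.3]
t 26.5 ext [-0.1118 -0.0273  0.2243] zt [ 0.6166  0.0362 -0.7865] yt [-0.0159  0.9993  0.0334] F [-0.2397 -0.4437 -2.3325]
to [-0.0975, -0.0285, 0.2694] [-39.0514   0.119  -26.7139]
to [-0.0495, -0.0285, 0.339] [-119.7584    1.6822  -51.8555]
[ 1.0225  0.3659 -1.4078  2.3671  1.5842  0.4004  0.0132]
```

```bash
python3 -m pendant '[[[-8,0,-6,0,0],[-16,0,-11,0,0],[-23,0,-16,0,0],[-31,0,-22,0,0],[-39,0,-27,0,0]]]' | grep -E "eef|force: \["; python3 -m pendant '[[[-8,0,-3,0,0],[-16,0,-5,0,0],[-24,0,-8,0,0],[-32,1,-11,0,0],[-32,1,-11,0,0]]]' | grep -E "eef|force: \["
python3 - <<'E'
from h import *
rel();goto([-.0495,-.0285,.339]);print(sense()["joint_pos"])
E
```

```text
eef_pos: [0.5379, 0.0311, 0.2702]
wrist_force: [-0.4, 0.6, -1.8]
eef_pos: [0.5571, 0.0335, 0.2994]
wrist_force: [0.2, 0.8, 0.1]
t 27.5 ext [-0.0779 -0.0281  0.2994] zt [ 0.6189  0.0356 -0.7846] yt [-0.0158  0.9993  0.0329] F [0.3319 0.756  0.1028]
to [-0.0495, -0.0285, 0.339] [-46.796    0.4946 -13.5232]
[ 1.1307  0.2305 -1.4129  2.1708  0.7877  0.3418  0.825 ]
```

```bash
python3 -m pendant '[[[-8,0,-3,0,0],[-16,0,-5,0,0],[-25,0,-8,0,0],[-34,0,-10,0,0],[-43,0,-13,0,0]]]' | grep -E "eef|force: \["; python3 -m pendant '[[[-5,0,-2,0,0],[-10,0,-4,0,0],[-15,0,-5,0,0],[-15,0,-5,0,0]]]' | grep -E "eef|force: \["
python3 - <<'E'
from h import *
rel();print(sense()["joint_pos"])
import cv2
i=camera("side")["img"];cv2.imwrite("pics/s7.png",cv2.resize(i[80:380,150:470],None,fx=2,fy=2,interpolation=cv2.INTER_CUBIC))
E
```

```text
eef_pos: [0.582, 0.0348, 0.3349]
wrist_force: [-0.8, -0.4, -1.2]
eef_pos: [0.5914, 0.0351, 0.3488]
wrist_force: [0.2, 0.2, 0.1]
t 28.4 ext [-0.0436 -0.0307  0.3488] zt [ 0.6182  0.0345 -0.7852] yt [-0.0135  0.9994  0.0332] F [0.1895 0.2036 0.1039]
[ 1.1142  0.2313 -1.4086  2.0118  0.5739  0.471   1.0491]
```

View pics/s7.png

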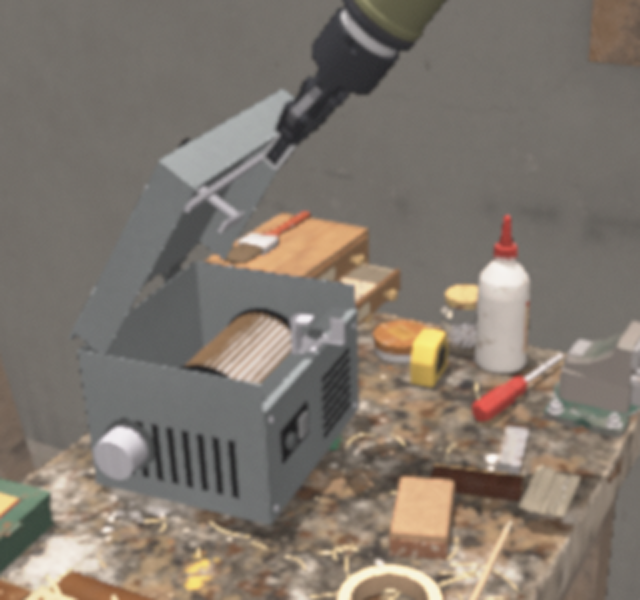

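The side view shows the bonnet at roughly 57°, with the fingertip under its lip at (280,155). I'll back off perpendicular to the lip, then withdraw.

```bash
python3 -m pendant '[[[5,0,0,0,0],[12,0,0,0,0],[22,0,0,0,0],[32,0,0,0,0],[42,0,-5,0,0]]]' | grep -E "eef|force: \["; python3 -m pendant '[[[0,0,-15,0,0],[0,0,-30,0,0],[0,0,-45,0,0],[0,0,-60,0,0],[0,0,-60,0,0]]]' | grep -E "eef|force: \[";  python3 - <<'E'
from h import *
import cv2
rel();print(sense()["joint_pos"])
a=cv2.imread("pics/s7.png");b=camera("side");i=cv2.resize(b["img"][80:380,150:470],None,fx=2,fy=2,interpolation=cv2.INTER_CUBIC)
d=cv2.absdiff(a,i).max(2);print("lip-corner region diff",d[90:340,80:250].mean(),d[90:340,80:250].max(),"bench diff",d[300:].mean())
for g in(.8,.9,1.,1.05):
    x=-.24*np.cos(g)-.042*np.sin(g);z=.24*np.sin(g)-.042*np.cos(g);print(g,(proj(b,ex([.115+x,.133,.195+z]))[0]-[150,80])*2)
E
```

```text
eef_pos: [0.5537, 0.0306, 0.3248]
wrist_force: [-0.8, 0.4, 0.2]
eef_pos: [0.5175, 0.023, 0.3735]
wrist_force: [0.3, 0.1, 0.0]
t 29.45 ext [-0.1185 -0.0338  0.3735] zt [ 0.6183  0.0309 -0.7853] yt [-0.0099  0.9995  0.0315] F [0.2999 0.0736 0.0276]
[ 1.2376 -0.1593 -1.0724  2.0885 -0.6332  0.5599  2.2602]
lip-corner region diff 0.9198117647058823 3 bench diff 2.3471770833333334
0.8 [233.2661 229.6147]
0.9 [216.8272 208.0489]
1.0 [198.6504 187.8346]
1.05 [188.9862 178.3266]
```

```bash
python3 -c "
from bench import hand_in
print(hand_in())"
```

```text
the job is handed in; nothing more can be done
None
```

The bonnet stands open by itself at roughly 51–57° by camera estimate, with the latch turned to its stop, the safety catch eased aside and released, and the arm clear; nothing else on the bench appeared to move, and I handed in at about 29 s without seeing the judged result.

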